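# Fit the spare drive module in the desktop storage dock

### The arm

A 6-joint arm with a two-finger parallel gripper is mounted at the origin on the work surface. World frame = base frame: x ahead of the robot, y to its left, z up, the work surface at z = 0. Lengths are in m, angles in rad, forces in N, time in s.
With the tool pointing down it reaches from about 0.4 to 0.825 m from the base axis. Payload 7 kg.
Tool frame: the origin (TCP) lies at the very end of the fingers, on their centre line; the grasp point (between the pads) lies 19 mm behind it; z points along the fingers, y is the line along which they close (so a half turn about z gives the same grasp; the last joint's range is limited). The gripper opens to 88 mm and grips with 3 to 60 N. Pads are 19 mm wide; open, the fingers measure 130 mm over their backs; the gripper's body (78 mm by 193 mm) begins 47 mm behind the grasp point.
Start: joints at [-0.926, 0.359, 0.012, 0, -1.224, -0.288], TCP at [0.236, -0.632, 0.227] pointing down, gripper open.
Joint ranges: [-3.07, 3.07], [-1.43, 2.12], [-1.02, 1.25], [-3.03, 1.67], [-3.05, -0], [-3.03, 3.03]. Speed limits (rad/s): [2.39, 2.39, 3.01, 3.14, 3.14, 3.14].

### API

Orientations are given as [roll, pitch, yaw] about the fixed x, y, z axes, in that order (R = Rz(yaw) Ry(pitch) Rx(roll)).
In Python, from station import arm, vision gives the robot as it stands. The module is installed in compiled form; this text tells all that it offers.
- The arm moves only by the tool jog_arm, never from a script. Its argument "steps" is a list that holds one entry, the list of rows, each a list of 7 numbers: the closure in counts, from 0 (fully open) to 255 (shut), then the shift along the tool's x, y, z scaled (see below), then the turn, a rotation vector about the tool's x, y, z scaled (see below). In form: [[[grip, dx, dy, dz, rx, ry, rz], ...]]. A call has 1 to 8 rows; each row is the pose to reach, as a shift and turn from the pose commanded when the call began, along the tool's axes at that moment; what a row does not reach only later rows make up. The controller multiplies each number of a shift by 250 mm and each number of a turn by 45 degrees. A row lasts 1/10 s, in which the tool goes at most 50 mm and 8.59 degrees, less where a joint would pass 70% of its speed; a pose out of reach is approached as far as the arm can. A call with a number of a shift or a turn outside -1 to 1 is refused whole. A call with a gripper value outside its range is refused whole. The fingers move at their own pace and stop on an object; "newtons" is the grip in N (left out, the last holds). Time passes only in rows, so rows that repeat a pose let the fingers close. It gives the time, the measured TCP pose, the force, the opening and the grip force at its end, in the units of the state.
- arm.get_state(): the state, without advancing time (a new reading comes with each control period).
- vision.grab_frame(name): name is "scene" or "top" or "wrist"; returns a dict with "color" (480x640x3 uint8, red, green, blue), "vfov" (degrees; the focal length in pixels is half the picture's height over the tangent of half this angle, whatever the lens; pixels are square), "cx", "cy" (the principal point, pixels), "extrinsics" (4x4, takes a point from world to camera coordinates). Camera axes: x right, y down, z forward; pixel columns grow to the right and rows downward; lengths in m; the calibration is good to about 2 mm. A picture is of the moment at which its call begins. There is no depth.
- arm.job_done(): hands the job in; it is judged then, once.
The state is a dict: "t": time; "q": joint angles; "qd": joint speeds; "joint_efforts": joint torques, N m; "eef_pos": TCP position; "ee_rot": TCP orientation; "force": force on the tool from outside, world axes, zero at the start; "moment": the same for the moment, N m; "width": finger opening in m; "gripper_force": force on a finger pad.
Only numpy, scipy, OpenCV 4.12 (cv2) and the standard library are available. Lean on these libraries where they do the work, as an engineer would, in place of code of your own. Each camera call takes 0.05 s, during which the arm holds its last target. There are 200 camera calls.

### The job

Fit the blue drive module in the storage dock: press the orange release key so that the tray springs out, lay the module down flat in the tray's pocket with its gold contacts towards the dock and let go of it, then push the tray in past its resting place until it clicks and stays shut. Press and push gently and never force it (25 N is its limit), and do not drop the module in or slam the tray. Leave the breaker and the two screwdrivers where they lie.

Things in the scene. Friction and masses are not known exactly. Their poses are not given: they have to be found in the camera images.
- dock: Aluminium storage dock, 190 deep (x) x 150 wide (y) x 56 mm high, fixed to the table; origin at the centre of its underside. x runs from its front to its back, so the tray comes out along -x; y to the left as seen by one facing its front; z up. Front face at x = -95 mm; flat closed top, only the orange key rises above it. Its tray, key or case must never be pressed with over 25 N.
- tray (a joint): Tray travel in m: 0 latched (reads 0 to 0.001), 0.098 fully out. A spring, 6.5 N shut to 3 N out, drives it out in about 1 s; only the latch holds it. To click it must be pushed past 0 by 0 to 9 mm, unlike from dock to dock and not to be seen: the push rises to about 12 N, eases by 3 N, clicks; 2 to 5 mm on, a hard buffer. Let go, it comes back to 0 if clicked, right out if not.
- tray_front (a point): Centre of the outer face of the tray's black front plate, which is 94 wide (y) x 32 high (z) x 10 mm thick, from 14 to 46 mm above the table, and stands 17 mm proud of the dock's front face when latched (so at x = -112 mm in the dock's frame); it can be pushed into the opening behind it. Moves with the tray; axes as dock.
- tray_pocket (a point): Centre of the pocket floor, 17 mm above the table, 57 mm behind tray_front; axes as dock, moves with the tray. The module's underside centre belongs here. Pocket 84 (x) x 36 mm (y), ribs 6 mm high, 2 mm play all round; within 18 mm of the middle no side ribs, only the flat tray floor, 68 mm wide, room for fingers. The tongue fits a gap at the rear. Tray out: all clear of the dock.
- release (a joint): Travel of the orange release key in m: 0 up, 0.006 fully down; pressed straight down. Its spring takes 2 N (up) to 4 N (down), plus up to 1 N of latch friction; the tray is let go 2 to 5 mm down. The key returns by itself. As the tray is pushed home the key sinks by 4 mm and snaps up again at the click.
- key_top (a point): Centre of the top of the orange release key, 26 (x) x 24 mm (y), near the right front corner of the dock's top; 64 mm above the table when up. Axes as dock.
- module: The drive module: blue finned metal case 80 (x) x 32 (y) x 14 mm (z), 70 g, flat on the table; never press it down with over 30 N; origin at the centre of the case's underside, x towards the end with the contacts. A green tongue with gold contacts, 22 mm wide and 3 mm thick, stands 4 mm out of the +x end; the top has a gold stripe at that end.
- contact_edge (a point): Tip of the module's gold contact tongue, 44 mm from the module's origin along its +x, 4 mm above its underside.
- breaker: Bystander: white circuit breaker lying on its side, 85 x 86 x 18 mm with a green toggle; origin at the centre of the underside of its body. Leave it alone.
- driver_orange: Bystander: screwdriver with orange handle, 200 mm long, 26 mm thick, lying along its x; origin below its middle on the table. Leave it alone.
- driver_red: Bystander: screwdriver with red handle, 210 mm long, 26 mm thick, lying along its x; origin below its middle on the table. Leave it alone.
Not all that is in view belongs to the job. Of the things like the module, leave any that is turquoise; of the rest the larger one is meant.

How it is judged:
By the outcome, as a careful person would: the job done as asked, in the order asked, and still so for the second after the job is handed in, with the robot touching nothing.
It also fails if it takes over 69 s, if anything falls off the work surface, if the arm or the gripper's body presses on something with over 40 N, if the wrist force passes 120 N, or if a joint passes its speed limit or range.

## Working session

There is one attempt and no reset: what is moved stays moved. The work goes in short steps, Python scripts to look and compute and a tool call to move; the robot and the scene stay as the last step left them, time stands still between calls to the robot, and variables do not carry over. Pictures are saved under pics/ and viewed, at most 10 in all, crops included, and the job is handed in when it is done.

Besides the shell and the picture viewer there is one more tool, called after "Emit:" as a command line: name --argument value ..., lists and objects as JSON in quotes. jog_arm: Moves the arm, as the interface text tells. Its arguments: {"type":"object","properties":{"steps":{"type":"array","items":{"type":"array","items":{"type":"array","items":{"type":"number"}}}},"newtons":{"type":"number"}},"required":["steps"]}

```bash
mkdir -p pics; cat > h.py <<'E'
import numpy as np,cv2
from station import arm,vision
from scipy.spatial.transform import Rotation as R
def grab(n,f=None):
    d=vision.grab_frame(n)
    if f: cv2.imwrite('pics/'+f,d['color'][:,:,::-1]); np.savez('pics/'+f+'.npz',e=d['extrinsics'],v=d['vfov'],c=[d['cx'],d['cy']])
    return d
def load(f):
    z=np.load('pics/'+f+'.npz'); return z['e'],240/np.tan(np.radians(float(z['v']))/2),z['c']
def px2w(f,u,v,h):
    E,F,c=load(f); d=E[:3,:3].T@np.array([(u-c[0])/F,(v-c[1])/F,1]); o=-E[:3,:3].T@E[:3,3]
    return o+d*(h-o[2])/d[2]
def w2px(f,p):
    E,F,c=load(f); q=E[:3,:3]@np.array(p)+E[:3,3]; return q[:2]/q[2]*F+c
def rel(p,yaw=None):
    "scaled shift from the current TCP to world p (and yaw)"
    s=arm.get_state(); r=R.from_euler('xyz',s['ee_rot']); 
    out=r.inv().apply(np.array(p)-s['eef_pos'])/.25
    if yaw is not None:
        t=(r.inv()*R.from_euler('xyz',[np.pi,0,yaw])).as_rotvec()/np.radians(45); return out.round(4),t.round(4)
    return out.round(4)
E
python3 - <<'E'
from h import *
grab('scene','s0.png');grab('top','t0.png')
s=arm.get_state();print(s['t'],s['eef_pos'],s['ee_rot'],s['force'],s['width'])
for f in('s0.png','t0.png'):print(load(f))
E
```

```text
0.1 [ 0.23557211 -0.63207837  0.22571829] [ 3.14008805e+00 -1.55832680e-04 -2.78490394e+00] [0.64207572 0.07059646 0.11835257] 0.08764901869960867
(array([[-0.77934758,  0.62654305,  0.00782049,  0.4322338 ],
       [ 0.34828214,  0.44353083, -0.82582077, -0.15294116],
       [-0.52088089, -0.64087769, -0.56387843,  1.53039012],
       [ 0.        ,  0.        ,  0.        ,  1.        ]]), np.float64(482.38158781989455), array([318.4339511, 236.0649008]))
(array([[ 0.01833448, -0.99960166, -0.02145641,  0.00588874],
       [-0.98861417, -0.01491897, -0.14973123,  0.56612034],
       [ 0.14935148,  0.02395736, -0.9884939 ,  1.13418757],
       [ 0.        ,  0.        ,  0.        ,  1.        ]]), np.float64(506.4556766558628), array([321.46445605, 242.76737663]))
```

View pics/t0.png

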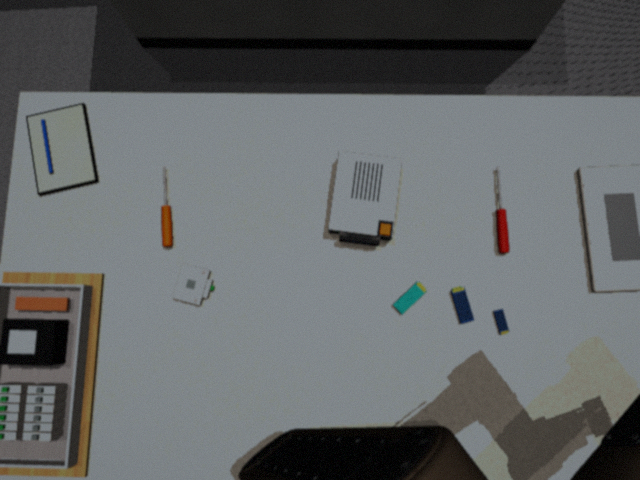

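View pics/s0.png

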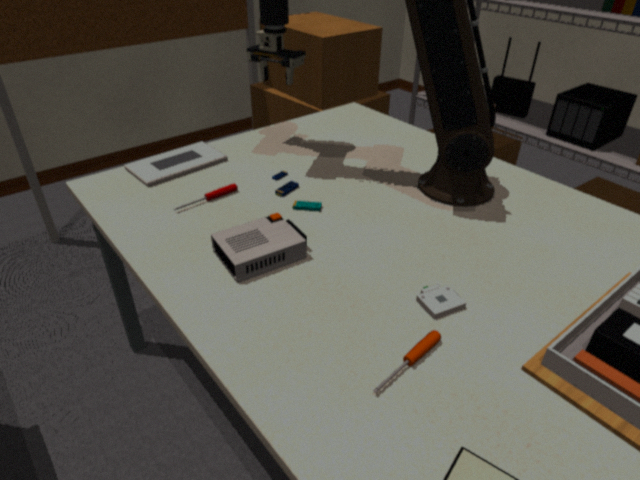

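The top view shows three module-like things: turquoise (409,297), large blue (462,305) and small blue (501,321). By the description I choose (462,305). The dock is at (365,193) and its key at (385,230). I'll check the choice in one enlarged crop.

```bash
python3 - <<'E'
import cv2
i=cv2.imread('pics/t0.png')[145:340,320:520]
i=cv2.convertScaleAbs(i,alpha=1.6)
cv2.imwrite('pics/t0c.png',cv2.resize(i,None,fx=3,fy=3,interpolation=cv2.INTER_CUBIC))
E
```

```text
(no output)
```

View pics/t0c.png

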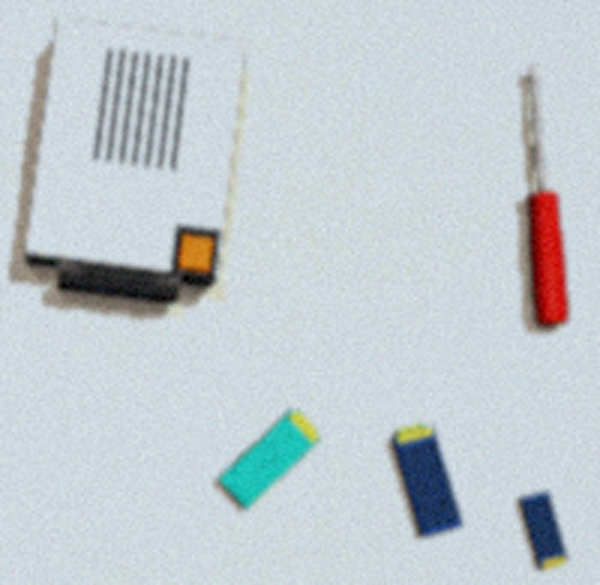

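The crop shows the large blue module with its gold stripe at the far end (413,434), the key at (198,254), and the front plate edge from (58,288) to (177,300).

```bash
python3 - <<'E'
from h import *
P=lambda u,v,h:px2w('t0.png',320+(u+.5)/3-.5,145+(v+.5)/3-.5,h)[:2]
m=[P(393,434,.014),P(434,426,.014),P(463,524,.014),P(420,536,.014)]
print('mod',np.round(m,4),np.mean(m,0)); a,b=(m[0]+m[1])/2,(m[2]+m[3])/2
print('len',np.linalg.norm(a-b),np.linalg.norm(m[0]-m[1]),'yaw',np.arctan2(*(a-b)[::-1]))
k=P(198,254,.064);print('key',k)
c=[P(57,20,.056),P(245,55,.056),P(27,258,.056)]
print('dock',np.round(c,4),'yaw',np.arctan2(*(c[0]-c[2])[::-1]),np.linalg.norm(c[0]-c[2]))
l=[P(107,50,.056),P(95,158,.056),P(186,58,.056),P(174,168,.056)]
print('slots yaw',np.arctan2(*(l[0]-l[1])[::-1]),np.arctan2(*(l[2]-l[3])[::-1]))
f=[P(58,272,.046),P(177,300,.046),P(58,290,.046)];print('front',f)
q=arm.get_state();print(q['ee_rot'],rel([k[0],k[1],.16],-1.7))
E
```

```text
mod [[ 0.4649 -0.2878]
 [ 0.4716 -0.3196]
 [ 0.3965 -0.3401]
 [ 0.3868 -0.3069]] [ 0.42993547 -0.31360637]
len 0.0791064643350225 0.03258682859777456 yaw 0.2529460401244341
key [ 0.59596576 -0.13125334]
dock [[ 0.7828 -0.0216]
 [ 0.7559 -0.1688]
 [ 0.5924 -0.0011]] yaw -0.10735187726694766 0.1914676065393732
slots yaw -0.09827352936317506 -0.10397439305795557
front [array([ 0.58350202, -0.02510238]), array([ 0.5630003 , -0.11696945]), array([ 0.56941505, -0.02528774])]
[ 3.14008805e+00 -1.55832680e-04 -2.78490394e+00] (array([-2.0504,  1.3735,  0.2646]), array([ 1.8000e-03,  9.0000e-04, -1.3813e+00]))
```

Module found at about (0.430, -0.314), yaw 0.253. Key at (0.596, -0.131), dock yaw about -0.10. All sizes agree, so I go above the key.

Emit:
jog_arm --steps '[[[255,-0.14,0.1,0,0,0,0.1],[255,-0.3,0.2,0,0,0,0.2],[255,-0.45,0.3,0,0,0,0.3],[255,-0.6,0.4,0.03,0,0,0.4],[255,-0.75,0.5,0.06,0,0,0.5],[255,-0.9,0.6,0.1,0,0,0.58],[255,-1,0.68,0.13,0,0,0.58],[255,-1,0.68,0.13,0,0,0.58]]]' --newtons 10

```text
t: 0.9
eef_pos: [0.4117, -0.3826, 0.1928]
ee_rot: [3.14, -0.001, 3.046]
force: [-0.4, 0.3, 0.4]
width: 0.0288
gripper_force: 0.0
```

```bash
python3 - <<'E'
from h import *
print(rel([.596,-.1313,.16],-.1-np.pi),arm.get_state()['q'],arm.get_state()['width'])
E
```

```text
(array([-0.6383,  1.0708,  0.1319]), array([ 0.0018, -0.0019,  0.0059])) [-4.01196997e-01  2.00318950e-01 -2.87567320e-01 -9.98342558e-04
 -1.08475656e+00 -1.26452058e+00] 0.02876001414551642
```

Emit:
jog_arm --steps '[[[255,-0.1,0.15,0,0,0,0],[255,-0.2,0.32,0,0,0,0],[255,-0.3,0.48,0.02,0,0,0],[255,-0.4,0.64,0.04,0,0,0],[255,-0.5,0.8,0.07,0,0,0],[255,-0.58,0.93,0.1,0,0,0],[255,-0.64,1.0,0.13,0,0,0],[255,-0.64,1.0,0.13,0,0,0]]]'

```text
t: 1.7
eef_pos: [0.5955, -0.1513, 0.1598]
ee_rot: [-3.141, -0.002, 3.045]
force: [-1.0, -0.8, 0.1]
width: 0.0006
gripper_force: 0.0
```

```bash
python3 - <<'E'
from h import *
grab('wrist','w1.png')
i=cv2.imread('pics/w1.png');cv2.imwrite('pics/w1.png',cv2.convertScaleAbs(i,alpha=1.5))
s=arm.get_state();print(s['eef_pos'],s['force'],s['width'],rel([.596,-.1313,.1]))
print(w2px('w1.png',[.596,-.1313,.064]),w2px('w1.png',s['eef_pos']))
E
```

```text
[ 0.59466414 -0.15241834  0.16033741] [ 0.70288398 -0.21108922 -0.18553629] 0.0007956180753498041 [0.0024 0.0847 0.2413]
[342.51570532 233.03921604] [312.31006331 295.17315137]
```

View pics/w1.png

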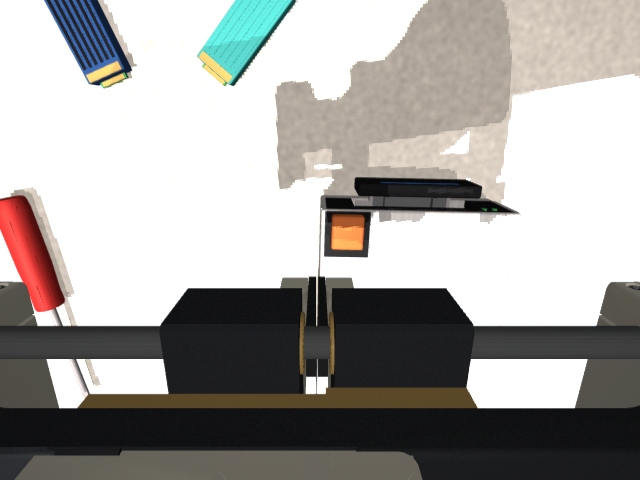

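The wrist view shows the key at (348,232), the front plate top edge at (356,190)–(480,191), and the module's contact end at (110,75).

```bash
python3 - <<'E'
from h import *
f='w1.png';k=px2w(f,348,232,.064);print(k)
for u,v,h in[(321,197,.056),(318,275,.056),(517,213,.056),(356,179,.046),(470,181,.046),(354,194,.046),(481,195,.046),(86,75,.014),(126,66,.014)]:print(u,v,px2w(f,u,v,h)[:2].round(4))
print(rel([k[0],k[1],.08],-.1+np.pi))
E
```

```text
[ 0.59559134 -0.12724677  0.064     ]
321 197 [ 0.5694 -0.1446]
318 275 [ 0.6311 -0.1526]
517 213 [ 0.5955 -0.0008]
356 179 [ 0.5604 -0.1173]
470 181 [ 0.5702 -0.0321]
354 194 [ 0.5717 -0.1195]
481 195 [ 0.5817 -0.0235]
86 75 [ 0.4656 -0.3163]
126 66 [ 0.4623 -0.284 ]
(array([0.0054, 0.1007, 0.3213]), array([-0.0004, -0.0026,  0.0035]))
```

Emit:
jog_arm --steps '[[[255,0.005,0.05,0.1,0,0,0],[255,0.005,0.096,0.2,0,0,0],[255,0.005,0.096,0.3,0,0,0],[255,0.005,0.096,0.34,0,0,0],[255,0.005,0.096,0.36,0,0,0],[255,0.005,0.096,0.37,0,0,0],[255,0.005,0.096,0.38,0,0,0],[255,0.005,0.096,0.38,0,0,0]]]'

```text
t: 2.55
eef_pos: [0.596, -0.1291, 0.0672]
ee_rot: [3.141, 0.001, 3.043]
force: [-2.1, -0.3, 0.0]
width: 0.0004
gripper_force: 0.0
```

Emit:
jog_arm --steps '[[[255,0,0,0.004,0,0,0],[255,0,0,0.008,0,0,0],[255,0,0,0.012,0,0,0],[255,0,0,0.016,0,0,0],[255,0,0,0.016,0,0,0]]]'

```text
t: 3.05
eef_pos: [0.5958, -0.1288, 0.0626]
ee_rot: [3.142, 0.0, 3.043]
force: [-0.3, -0.5, 0.1]
width: 0.0006
gripper_force: 0.2
```

Emit:
jog_arm --steps '[[[255,0,0,0.004,0,0,0],[255,0,0,0.008,0,0,0],[255,0,0,0.01,0,0,0],[255,0,0,0.01,0,0,0]]]'

```text
t: 3.45
eef_pos: [0.5956, -0.1288, 0.0601]
ee_rot: [-3.142, -0.0, 3.043]
force: [-0.7, 1.1, 2.8]
width: 0.0003
gripper_force: 1.4
```

```bash
python3 - <<'E'
from h import *
for _ in range(3):grab('wrist');print(arm.get_state()['force'].round(2),arm.get_state()['eef_pos'][2])
E
```

```text
[-1.22  1.15  1.57] 0.06014250680653001
[-1.16  0.54  3.33] 0.06014901374611689
[-1.21  0.45  2.31] 0.0601684939913901
```

Emit:
jog_arm --steps '[[[255,0,0,0.004,0,0,0],[255,0,0,0.008,0,0,0],[255,0,0,0.008,0,0,0]]]'

```text
t: 3.9
eef_pos: [0.5956, -0.1288, 0.0583]
ee_rot: [-3.142, -0.0, 3.043]
force: [-1.8, 1.7, 5.7]
width: 0.0007
gripper_force: 2.9
```

```bash
python3 - <<'E'
from h import *
for i in range(2):
  d=grab('wrist','w2.png')
  print(arm.get_state()['force'].round(2),arm.get_state()['eef_pos'][2])
a=cv2.imread('pics/w1.png');cv2.imwrite('pics/w2.png',cv2.convertScaleAbs(cv2.imread('pics/w2.png'),alpha=1.2))
E
```

```text
[-1.96  1.82  5.82] 0.05831850676948494
[-2.34  1.89  5.75] 0.058324121950675836
```

View pics/w2.png

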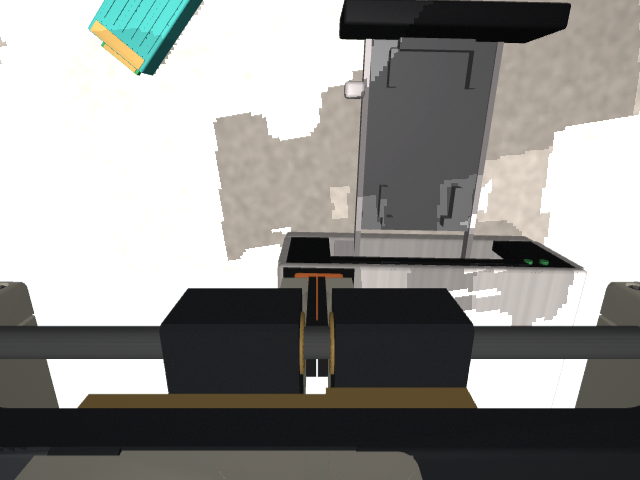

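The wrist view shows the tray sprung fully out, with its front plate at (455,20) and its pocket empty. I rise and go above the module.

Emit:
jog_arm --steps '[[[255,0,0,-0.1,0,0,0],[255,0,0,-0.25,0,0,0],[100,0,0,-0.4,0,0,0],[100,0,0,-0.4,0,0,0]]]'

```text
t: 4.4
eef_pos: [0.5988, -0.1292, 0.1635]
ee_rot: [3.141, 0.009, 3.044]
force: [0.6, -0.3, -0.4]
width: 0.0112
gripper_force: 0.0
```

```bash
python3 - <<'E'
from h import *
print(rel([.425,-.31,.13],.253-np.pi))
f='w2.png'
for u,v,h in[(341,38,.046),(569,27,.046),(388,55,.023),(474,55,.023),(368,38,.02),(355,230,.02),(497,45,.02),(476,228,.02)]:print(u,v,px2w(f,u,v,h)[:2].round(4))
E
```

```text
(array([ 0.6225, -0.7878,  0.1284]), array([-0.0017,  0.0113, -0.4468]))
341 38 [ 0.4833 -0.1065]
569 27 [ 0.4885 -0.0117]
388 55 [ 0.4887 -0.0827]
474 55 [ 0.4928 -0.0414]
368 38 [ 0.4799 -0.0915]
355 230 [ 0.5764 -0.1042]
497 45 [ 0.4891 -0.0291]
476 228 [ 0.582  -0.0362]
```

Emit:
jog_arm --steps '[[[80,0.1,-0.13,0,0,0,-0.08],[80,0.2,-0.26,0,0,0,-0.16],[80,0.3,-0.39,0.02,0,0,-0.24],[80,0.4,-0.52,0.04,0,0,-0.32],[80,0.5,-0.65,0.07,0,0,-0.4],[80,0.58,-0.75,0.1,0,0,-0.45],[80,0.62,-0.79,0.13,0,0,-0.45],[80,0.62,-0.79,0.13,0,0,-0.45]]]'

```text
t: 5.2
eef_pos: [0.4198, -0.3107, 0.1241]
ee_rot: [3.14, -0.002, -2.89]
force: [0.1, 0.7, -0.1]
width: 0.0598
gripper_force: 0.0
```

```bash
python3 - <<'E'
from h import *
grab('wrist','w3.png')
i=cv2.imread('pics/w3.png');cv2.imwrite('pics/w3.png',cv2.convertScaleAbs(i,alpha=1.3))
s=arm.get_state();print(s['t'],s['eef_pos'],s['ee_rot'],s['width'])
c,t=np.cos(.253),np.sin(.253)
for x,y in[(.04,.016),(.04,-.016),(-.04,-.016),(-.04,.016)]:print(w2px('w3.png',[.43+c*x-t*y,-.3136+t*x+c*y,.014]))
E
```

```text
5.25 [ 0.4212615  -0.31038302  0.12488308] [ 3.14107707e+00 -8.09410678e-04 -2.88929484e+00] 0.06001709953431301
[328.11249617 286.58468844]
[288.66231167 286.68309611]
[286.03316989 189.12162823]
[328.97209361 189.03642872]
```

View pics/w3.png

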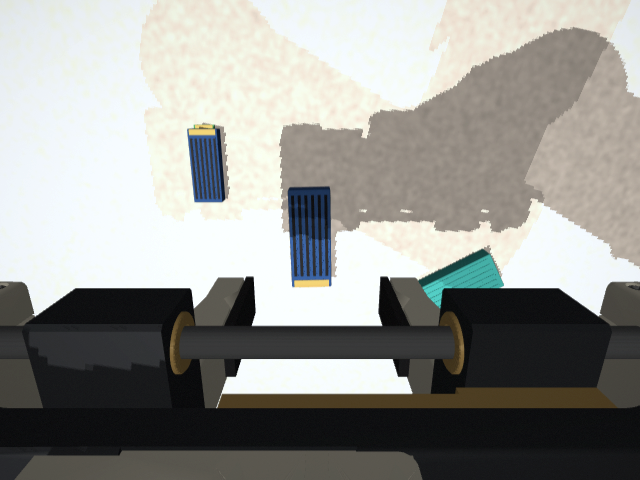

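The wrist view shows the module's top with near corners (293,287) and (331,287), far corners (289,188) and (330,187), and the stripe at the near end. The turquoise one is clear at (465,275).

```bash
python3 - <<'E'
from h import *
f='w3.png';m=np.array([px2w(f,u,v,.014)[:2] for u,v in[(293,287),(331.5,287),(330.5,187.5),(289,188)]])
a,b=m[:2].mean(0),m[2:].mean(0);y=np.arctan2(*(a-b)[::-1])
print(m.round(4),m.mean(0),np.linalg.norm(a-b),y)
c=m.mean(0)
print(rel([c[0],c[1],.04],y-np.pi),rel([c[0],c[1],.0045],y-np.pi))
E
```

```text
[[ 0.4721 -0.3156]
 [ 0.4644 -0.2853]
 [ 0.3859 -0.3073]
 [ 0.3939 -0.3372]] [ 0.4290777  -0.31135372] 0.08134532245746182 0.27086261843483905
(array([-0.0296, -0.0117,  0.3395]), array([ 0.0007, -0.001 , -0.0236])) (array([-0.0297, -0.0118,  0.4815]), array([ 0.0007, -0.001 , -0.0236]))
```

Emit:
jog_arm --steps '[[[80,-0.03,-0.012,0.1,0,0,-0.024],[80,-0.03,-0.012,0.2,0,0,-0.024],[80,-0.03,-0.012,0.3,0,0,-0.024],[80,-0.03,-0.012,0.4,0,0,-0.024],[80,-0.03,-0.012,0.45,0,0,-0.024],[80,-0.03,-0.012,0.47,0,0,-0.024],[80,-0.03,-0.012,0.48,0,0,-0.024],[80,-0.03,-0.012,0.48,0,0,-0.024]]]'

```text
t: 6.05
eef_pos: [0.4306, -0.3111, 0.0061]
ee_rot: [-3.141, 0.001, -2.868]
force: [0.5, -0.1, -1.0]
width: 0.0602
gripper_force: 0.0
```

Emit:
jog_arm --steps '[[[160,0,0,0,0,0,0],[200,0,0,0,0,0,0],[255,0,0,0,0,0,0],[255,0,0,0,0,0,0],[255,0,0,0,0,0,0]]]' --newtons 12

```text
t: 6.55
eef_pos: [0.4302, -0.3113, 0.006]
ee_rot: [-3.141, 0.001, -2.868]
force: [-0.5, -0.0, 4.2]
width: 0.0316
gripper_force: 12.0
```

Emit:
jog_arm --steps '[[[255,0,0,-0.04,0,0,0],[255,0,0,-0.12,0,0,0],[255,0,0,-0.25,0,0,0],[255,0,0,-0.4,0,0,0],[255,0,0,-0.5,0,0,0],[255,0,0,-0.5,0,0,0]]]'

```text
t: 7.15
eef_pos: [0.432, -0.312, 0.1352]
ee_rot: [-3.137, 0.006, -2.867]
force: [0.7, 0.5, 0.2]
width: 0.0319
gripper_force: 12.0
```

```bash
python3 - <<'E'
from h import *
s=arm.get_state();print(s['eef_pos'],s['width'],s['gripper_force'],s['force'],rel([.6,-.075,.13],-.108-np.pi))
E
```

```text
[ 0.43203392 -0.31202694  0.1351646 ] 0.03191160206001441 11.999896913766861 [0.72504314 0.49449396 0.16143308] (array([-0.9033,  0.7309,  0.0226]), array([-0.0041,  0.0083,  0.4866]))
```

Emit:
jog_arm --steps '[[[255,-0.12,0.1,0,0,0,0.06],[255,-0.25,0.2,0,0,0,0.12],[255,-0.38,0.31,0,0,0,0.2],[255,-0.51,0.42,0,0,0,0.28],[255,-0.64,0.53,0,0,0,0.36],[255,-0.77,0.63,0,0,0,0.44],[255,-0.87,0.7,0,0,0,0.486],[255,-0.9,0.73,0,0,0,0.486]]]'

```text
t: 7.95
eef_pos: [0.5986, -0.0723, 0.1301]
ee_rot: [-3.142, -0.0, 3.035]
force: [-0.1, -0.0, -0.4]
width: 0.0315
gripper_force: 12.0
```

```bash
python3 - <<'E'
from h import *
grab('wrist');grab('wrist');grab('wrist','w4.png')
i=cv2.imread('pics/w4.png');cv2.imwrite('pics/w4.png',cv2.convertScaleAbs(i,alpha=1.2))
s=arm.get_state();print(s['t'],s['eef_pos'],s['ee_rot'],s['width'])
E
```

```text
8.1 [ 0.59662336 -0.07434103  0.13000144] [-3.14137217e+00 -1.46284138e-03  3.03481688e+00] 0.03179361907011137
```

View pics/w4.png

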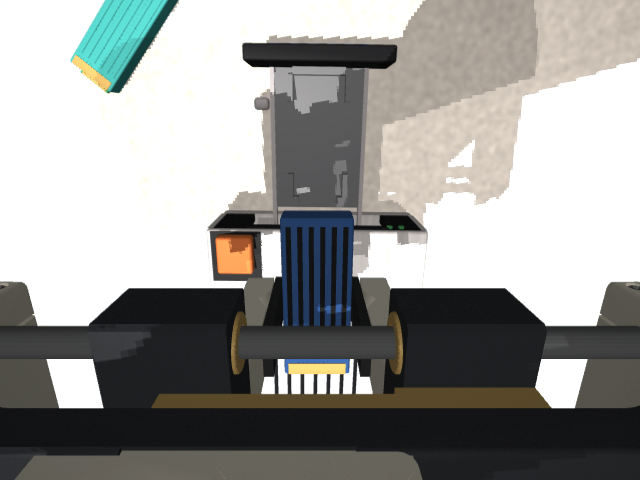

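The wrist view shows the module held squarely, with its far end at (281..352, 212). The tray's plate is at (320,55), and the pocket ribs are near (318,75) and (295..345,190). I'll enlarge that part.

```bash
python3 - <<'E'
import cv2
i=cv2.convertScaleAbs(cv2.imread('pics/w4.png')[35:235,240:410],alpha=1.0)
i=((i/255.)**.7*255).astype('uint8')
cv2.imwrite('pics/w4c.png',cv2.resize(i,None,fx=3,fy=3,interpolation=cv2.INTER_CUBIC))
E
```

```text
(no output)
```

View pics/w4c.png

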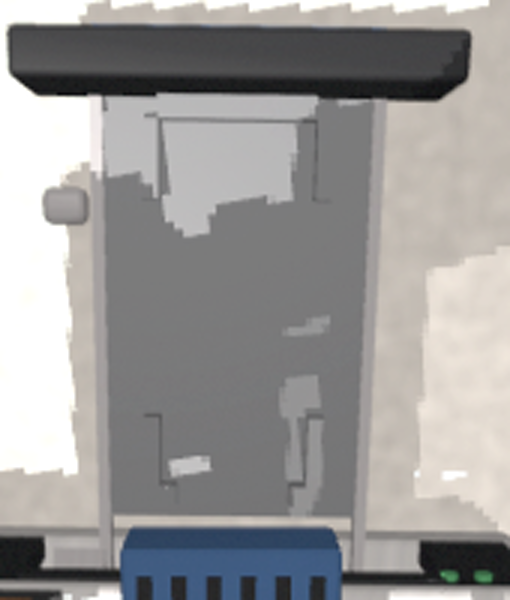

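The crop shows the rib inner edges: front rib line y=118 for x=160..317, rear rib ends at y=485 for x=162 and 303, and tray rails at x=100..380 in front and 112..357 at the rear. I'll measure the centre line and the rib corners.

```bash
python3 - <<'E'
from h import *
D=np.array([np.cos(.108),-np.sin(.108)]);L=np.array([np.sin(.108),np.cos(.108)])
def P(x,y,h):
    return px2w('w4.png',240+(x+.5)/3-.5,35+(y+.5)/3-.5,h)[:2]
for n,x,y,h in[('FL',160,118,.017),('FR',317,118,.017),('FL',160,118,.023),('FR',317,118,.023),('RL',162,485,.017),('RR',303,485,.017),('RL',162,485,.023),('RR',303,485,.023),('railFL',104,100,.02),('railFR',376,100,.02),('railRL',113,515,.02),('railRR',354,515,.02),('plateL',10,30,.046),('plateR',470,33,.046),('modL',122,548,.138),('modR',341,548,.138)]:
    p=P(x,y,h);print(n,h,p.round(4),'dockaxes',(p@D).round(4),(p@L).round(4))
print(w2px('w4.png',arm.get_state()['eef_pos']))
c=np.array([.525,-.067]);print('est',c@D,c@L)
# module top corners in w4, z from TCP: underside=TCP-6mm
z=arm.get_state()['eef_pos'][2]-.006+.014
m=[px2w('w4.png',u,v,z)[:2] for u,v in[(281,213),(352,213),(286,374),(349,374)]]
print([((p@D).round(4),(p@L).round(4)) for p in m]); t=arm.get_state()['eef_pos'][:2];print('tcp',t@D,t@L)
E
```

```text
FL 0.017 [ 0.4857 -0.0768] dockaxes 0.4912 -0.024
FR 0.017 [ 0.4895 -0.0411] dockaxes 0.4911 0.0119
FL 0.023 [ 0.4864 -0.0766] dockaxes 0.4918 -0.0237
FR 0.023 [ 0.4901 -0.0416] dockaxes 0.4917 0.0115
RL 0.017 [ 0.5706 -0.087 ] dockaxes 0.5766 -0.025
RR 0.017 [ 0.5744 -0.0516] dockaxes 0.5766 0.0106
RL 0.023 [ 0.5694 -0.0865] dockaxes 0.5754 -0.0246
RR 0.023 [ 0.5731 -0.0519] dockaxes 0.5753 0.0102
railFL 0.02 [ 0.481  -0.0888] dockaxes 0.4878 -0.0364
railFR 0.02 [ 0.4874 -0.0278] dockaxes 0.4876 0.0249
railRL 0.02 [ 0.5763 -0.1   ] dockaxes 0.5837 -0.0373
railRR 0.02 [ 0.5827 -0.0396] dockaxes 0.5836 0.0234
plateL 0.046 [ 0.4696 -0.1033] dockaxes 0.478 -0.0521
plateR 0.046 [ 0.4799 -0.0118] dockaxes 0.4784 0.04
modL 0.138 [ 0.5545 -0.0835] dockaxes 0.5603 -0.0233
modR 0.138 [ 0.5578 -0.0526] dockaxes 0.5602 0.0078
[312.6845857  295.09432768]
est 0.5291631163302156 -0.010019796190277364
[(np.float64(0.5584), np.float64(-0.0229)), (np.float64(0.5583), np.float64(0.0072)), (np.float64(0.6401), np.float64(-0.0227)), (np.float64(0.6401), np.float64(0.0083))]
tcp 0.6011604669499298 -0.009597759323604528
```

Hand and pocket measured in one picture: the module must shift 65 mm out and 1 mm left, and turn 0.02 rad. I go down to just above the ribs.

Emit:
jog_arm --steps '[[[255,0.1,0.004,0,0,0,0.025],[255,0.2,0.004,0.04,0,0,0.025],[255,0.262,0.004,0.12,0,0,0.025],[255,0.262,0.004,0.22,0,0,0.025],[255,0.262,0.004,0.3,0,0,0.025],[255,0.262,0.004,0.35,0,0,0.025],[255,0.262,0.004,0.37,0,0,0.025],[255,0.262,0.004,0.37,0,0,0.025]]]'

```text
t: 8.9
eef_pos: [0.5318, -0.0671, 0.0378]
ee_rot: [-3.141, -0.001, 3.013]
force: [-0.1, -0.4, -1.1]
width: 0.0316
gripper_force: 12.0
```

```bash
python3 - <<'E'
from h import *
grab('wrist');grab('wrist','w5.png')
i=cv2.imread('pics/w5.png')[80:400,180:460]
i=((i/255.)**.6*255).astype('uint8');cv2.imwrite('pics/w5c.png',cv2.resize(i,None,fx=1.85,fy=1.85,interpolation=cv2.INTER_CUBIC))
s=arm.get_state();print(s['t'],s['eef_pos'],s['ee_rot'],s['width'],s['force'])
E
```

```text
9.0 [ 0.53270087 -0.06674114  0.03871559] [3.14147862e+00 8.31173768e-04 3.01379712e+00] 0.03162677308931276 [ 0.281493   -0.5648888  -0.38784887]
```

View pics/w5c.png

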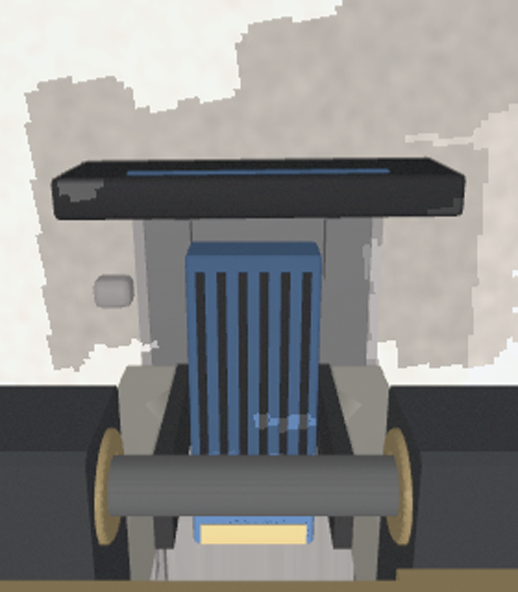

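The close crop shows the module squarely between the ribs: rib inner edges at x=191 and 324, the module's lower front edge at (190..319, 243), and the plate at y=160..217. I'll check the fore-and-aft position with the calibration.

```bash
python3 - <<'E'
from h import *
a=.12;D=np.array([np.cos(a),-np.sin(a)]);L=np.array([np.sin(a),np.cos(a)])
E,F,c=load('w5.png');o=-E[:3,:3].T@E[:3,3];print('cam',o,o[:2]@D,o[:2]@L)
def P(n,x,y,h):
    p=px2w('w5.png',180+(x+.5)/1.85-.5,80+(y+.5)/1.85-.5,h)[:2];print(n,h,(p@D).round(4),(p@L).round(4))
z=arm.get_state()['eef_pos'][2]-.006
for x in(190.5,319):P('mod bottom',x,243,z)
for x in(187,321):P('mod top',x,257,z+.014)
for x in(194,314):P('mod rear top',x,544,z+.014)
for x in(52,465):P('plate 217',x,217,.046);
for x in(52,465):P('plate 178',x,178,.046);
for x in(85,432):P('plate 160',x,160,.014)
for x in(191,324):P('rib',x,232,.017);P('rib',x,232,.023)
t=arm.get_state()['eef_pos'][:2];print('tcp',t@D,t@L)
E
```

```text
cam [ 0.45082839 -0.05575369  0.19596228] 0.45426071161044923 -0.0013830828040489762
mod bottom 0.03271559098444894 0.4957 -0.0172
mod bottom 0.03271559098444894 0.4959 0.015
mod top 0.04671559098444894 0.4954 -0.0167
mod top 0.04671559098444894 0.4957 0.0141
mod rear top 0.04671559098444894 0.5744 -0.0178
mod rear top 0.04671559098444894 0.5747 0.014
plate 217 0.046 0.486 -0.0471
plate 217 0.046 0.4867 0.0467
plate 178 0.046 0.4771 -0.0462
plate 178 0.046 0.4778 0.0459
plate 160 0.014 0.4772 -0.0465
plate 160 0.014 0.478 0.0467
rib 0.017 0.4965 -0.0184
rib 0.023 0.4951 -0.0179
rib 0.017 0.4968 0.0179
rib 0.023 0.4954 0.0172
tcp 0.5368597482430426 -0.0024903802674436405
```

The module should move 1.3 mm outwards and 1 mm left; its yaw agrees with the tray. I lower it gently.

Emit:
jog_arm --steps '[[[255,0.005,0.004,0,0,0,0],[255,0.005,0.004,0.01,0,0,0],[255,0.005,0.004,0.02,0,0,0],[255,0.005,0.004,0.03,0,0,0],[255,0.005,0.004,0.038,0,0,0],[255,0.005,0.004,0.046,0,0,0],[255,0.005,0.004,0.052,0,0,0],[255,0.005,0.004,0.052,0,0,0]]]'

```text
t: 9.8
eef_pos: [0.531, -0.0654, 0.0248]
ee_rot: [-3.141, -0.0, 3.014]
force: [-0.5, -0.4, -0.6]
width: 0.0318
gripper_force: 12.0
```

Emit:
jog_arm --steps '[[[255,0,0,0.003,0,0,0],[255,0,0,0.006,0,0,0],[255,0,0,0.006,0,0,0]]]'

```text
t: 10.1
eef_pos: [0.5311, -0.0654, 0.0235]
ee_rot: [3.142, -0.0, 3.014]
force: [0.8, -0.8, -1.4]
width: 0.0318
gripper_force: 12.0
```

Emit:
jog_arm --steps '[[[255,0,0,0.002,0,0,0],[255,0,0,0.004,0,0,0],[255,0,0,0.004,0,0,0]]]'

```text
t: 10.4
eef_pos: [0.5312, -0.0654, 0.0229]
ee_rot: [-3.142, 0.0, 3.014]
force: [-1.2, 0.4, 3.0]
width: 0.0315
gripper_force: 12.0
```

```bash
python3 - <<'E'
from h import *
for _ in range(3):grab('wrist','w6.png');s=arm.get_state();print(s['eef_pos'],s['force'])
E
```

```text
[ 0.53118689 -0.06538153  0.02284463] [-1.31227138  0.81618165  4.06361889]
[ 0.53120873 -0.06539033  0.02286337] [-1.53266305  0.63262564  3.58298056]
[ 0.53120638 -0.06539381  0.02283681] [-2.23296645 -0.152001    3.97071223]
```

Contact comes at the pocket floor's height, so the module is seated. I release with a small opening and rise.

Emit:
jog_arm --steps '[[[160,0,0,0,0,0,0],[150,0,0,0,0,0,0],[145,0,0,0,0,0,0],[145,0,0,0,0,0,0],[145,0,0,0,0,0,0]]]'

```text
t: 11.05
eef_pos: [0.5311, -0.0654, 0.0225]
ee_rot: [-3.142, -0.0, 3.014]
force: [-0.3, -0.4, -0.1]
width: 0.0379
gripper_force: 0.0
```

Emit:
jog_arm --steps '[[[145,0,0,-0.02,0,0,0],[145,0,0,-0.06,0,0,0],[145,0,0,-0.16,0,0,0],[145,0,0,-0.3,0,0,0],[145,-0.1,0,-0.43,0,0,0],[145,-0.2,0,-0.43,0,0,0],[145,-0.25,0,-0.43,0,0,0],[145,-0.25,0,-0.43,0,0,0]]]'

```text
t: 11.85
eef_pos: [0.5938, -0.0735, 0.1299]
ee_rot: [-3.142, -0.0, 3.013]
force: [-0.3, -0.2, 0.3]
width: 0.0378
gripper_force: 0.0
```

```bash
python3 - <<'E'
from h import *
grab('wrist');grab('wrist','w7.png')
i=cv2.imread('pics/w7.png')[20:250,220:420]
i=((i/255.)**.6*255).astype('uint8');cv2.imwrite('pics/w7c.png',cv2.resize(i,None,fx=2.6,fy=2.6,interpolation=cv2.INTER_CUBIC))
s=arm.get_state();print(s['t'],s['eef_pos'],s['ee_rot'],s['width'],s['force'],s['q'])
E
```

```text
11.95 [ 0.59191686 -0.07347325  0.12922179] [-3.14128090e+00 -2.15606403e-03  3.01325087e+00] 0.03800535910932677 [-0.17451166  0.50556008 -0.35401989] [ 2.03611908e-01  3.11926580e-01 -2.93994550e-01 -4.95511898e-04
 -9.67015213e-01 -1.90246791e+00]
```

View pics/w7c.png

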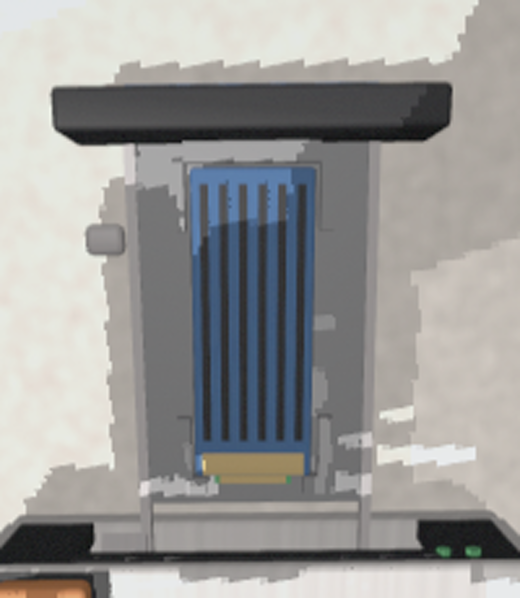

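The crop shows the module flat inside the four rib corners, its gold stripe and tongue towards the dock at (253,465). The tray is still out. Now I go round in front of the plate with closed fingers.

Emit:
jog_arm --steps '[[[255,0.12,0,0,0,0,0],[255,0.26,0,0,0,0,0],[255,0.4,0,0,0,0,0],[255,0.53,0,0,0,0,0],[255,0.62,0,0,0,0,0],[255,0.645,0,0,0,0,0],[255,0.645,0,0,0,0,0],[255,0.645,0,0,0,0,0]]]'

```text
t: 12.75
eef_pos: [0.4338, -0.0527, 0.1303]
ee_rot: [3.141, 0.001, 3.014]
force: [-0.1, -0.1, 0.6]
width: 0.0002
gripper_force: 0.0
```

```bash
python3 - <<'E'
from h import *
a=.1275;D=np.array([np.cos(a),-np.sin(a)]);L=np.array([np.sin(a),np.cos(a)])
t=arm.get_state()['eef_pos'];print(t,t[:2]@D,t[:2]@L,arm.get_state()['ee_rot'],arm.get_state()['width'])
p=np.array([.5311,-.0654]);print('pocket',p@D,p@L)
E
```

```text
[ 0.43380948 -0.05270195  0.13026384] 0.43698949931302267 0.0028868150472564284 [3.14149913e+00 6.74102185e-04 3.01428438e+00] 0.00023134777509682808
pocket 0.5351049238560873 0.002662792701457414
```

Lateral alignment is right. Going down to plate height (TCP z = 0.022).

Emit:
jog_arm --steps '[[[255,0,0,0.08,0,0,0],[255,0,0,0.2,0,0,0],[255,0,0,0.31,0,0,0],[255,0,0,0.39,0,0,0],[255,0,0,0.43,0,0,0],[255,0,0,0.43,0,0,0]]]'

```text
t: 13.35
eef_pos: [0.4328, -0.0532, 0.0212]
ee_rot: [-3.14, -0.003, 3.013]
force: [0.3, 0.4, 0.0]
width: 0.0004
gripper_force: 0.0
```

Emit:
jog_arm --steps '[[[255,-0.04,0,0,0,0,0],[255,-0.06,0,0,0,0,0],[255,-0.08,0,0,0,0,0],[255,-0.1,0,0,0,0,0],[255,-0.11,0,0,0,0,0],[255,-0.12,0,0,0,0,0],[255,-0.13,0,0,0,0,0],[255,-0.14,0,0,0,0,0]]]'

```text
t: 14.15
eef_pos: [0.4671, -0.0574, 0.0224]
ee_rot: [-3.141, -0.002, 3.014]
force: [-3.1, 2.3, 2.7]
width: 0.0005
gripper_force: 2.0
```

Emit:
jog_arm --steps '[[[255,-0.016,0,0,0,0,0],[255,-0.032,0,0,0,0,0],[255,-0.048,0,0,0,0,0],[255,-0.064,0,0,0,0,0],[255,-0.08,0,0,0,0,0],[255,-0.096,0,0,0,0,0],[255,-0.112,0,0,0,0,0],[255,-0.128,0,0,0,0,0]]]'

```text
t: 14.95
eef_pos: [0.4997, -0.0613, 0.0224]
ee_rot: [3.142, -0.001, 3.014]
force: [-5.3, 3.5, 2.2]
width: 0.0008
gripper_force: 2.7
```

Emit:
jog_arm --steps '[[[255,-0.016,0,0,0,0,0],[255,-0.032,0,0,0,0,0],[255,-0.048,0,0,0,0,0],[255,-0.064,0,0,0,0,0],[255,-0.08,0,0,0,0,0],[255,-0.096,0,0,0,0,0],[255,-0.112,0,0,0,0,0],[255,-0.128,0,0,0,0,0]]]'

```text
t: 15.75
eef_pos: [0.5313, -0.0651, 0.0224]
ee_rot: [3.141, -0.001, 3.014]
force: [-5.9, 4.5, 3.2]
width: 0.0004
gripper_force: 3.3
```

Emit:
jog_arm --steps '[[[255,-0.012,0,0,0,0,0],[255,-0.024,0,0,0,0,0],[255,-0.036,0,0,0,0,0],[255,-0.048,0,0,0,0,0],[255,-0.06,0,0,0,0,0],[255,-0.07,0,0,0,0,0],[255,-0.08,0,0,0,0,0],[255,-0.08,0,0,0,0,0]]]'

```text
t: 16.55
eef_pos: [0.5505, -0.0677, 0.0222]
ee_rot: [-3.142, -0.002, 3.014]
force: [-7.6, 5.2, 3.5]
width: 0.0007
gripper_force: 3.8
```

```bash
python3 - <<'E'
from h import *
a=.1275;D=np.array([np.cos(a),-np.sin(a)])
for _ in range(3):
  grab('wrist');s=arm.get_state();print(s['eef_pos'],s['eef_pos'][:2]@D,s['force'],s['force'][:2]@D)
E
```

```text
[ 0.55045116 -0.06774146  0.02220398] 0.5545967316286569 [-7.50805407  4.93519482  3.72008036] -8.074644179925249
[ 0.55047297 -0.0677125   0.0222255 ] 0.5546146838554644 [-6.45339945  5.16070571  3.4034105 ] -7.057225115334707
[ 0.55045955 -0.06772367  0.02220801] 0.5546027915643305 [-6.69883395  5.84774381  3.61711628] -7.388027611761092
```

Emit:
jog_arm --steps '[[[255,-0.008,0,0,0,0,0],[255,-0.016,0,0,0,0,0],[255,-0.024,0,0,0,0,0],[255,-0.032,0,0,0,0,0],[255,-0.038,0,0,0,0,0],[255,-0.044,0,0,0,0,0]]]'

```text
t: 17.3
eef_pos: [0.5603, -0.0693, 0.0218]
ee_rot: [-3.141, -0.003, 3.013]
force: [-6.2, 3.4, 0.1]
width: 0.0003
gripper_force: 3.7
```

Emit:
jog_arm --steps '[[[255,-0.004,0,0,0,0,0],[255,-0.008,0,0,0,0,0],[255,-0.008,0,0,0,0,0]]]'

```text
t: 17.6
eef_pos: [0.563, -0.0696, 0.0218]
ee_rot: [-3.141, -0.003, 3.013]
force: [-6.4, 3.1, 0.9]
width: 0.0005
gripper_force: 3.3
```

Emit:
jog_arm --steps '[[[255,-0.004,0,0,0,0,0],[255,-0.004,0,0,0,0,0]]]'

```text
t: 17.8
eef_pos: [0.5638, -0.0697, 0.0218]
ee_rot: [-3.141, -0.003, 3.013]
force: [-6.8, 4.1, 1.5]
width: 0.0004
gripper_force: 3.5
```

Emit:
jog_arm --steps '[[[255,-0.004,0,0,0,0,0],[255,-0.004,0,0,0,0,0]]]'

```text
t: 18.0
eef_pos: [0.5639, -0.0697, 0.0218]
ee_rot: [-3.141, -0.004, 3.013]
force: [-9.3, 5.3, 3.9]
width: 0.0006
gripper_force: 5.2
```

Emit:
jog_arm --steps '[[[255,-0.003,0,0,0,0,0],[255,-0.003,0,0,0,0,0]]]'

```text
t: 18.2
eef_pos: [0.564, -0.0698, 0.0218]
ee_rot: [-3.141, -0.005, 3.013]
force: [-12.5, 6.5, 6.7]
width: 0.0008
gripper_force: 6.5
```

Emit:
jog_arm --steps '[[[255,-0.003,0,0,0,0,0],[255,-0.003,0,0,0,0,0]]]'

```text
t: 18.4
eef_pos: [0.564, -0.0698, 0.0217]
ee_rot: [-3.141, -0.007, 3.013]
force: [-14.2, 8.7, 9.4]
width: 0.0009
gripper_force: 7.7
```

```bash
python3 - <<'E'
from h import *
a=.1275;D=np.array([np.cos(a),-np.sin(a)])
for _ in range(4):
  grab('wrist');s=arm.get_state();print(s['eef_pos'][:2]@D,s['force'].round(1),np.linalg.norm(s['force']))
E
```

```text
0.5683396183385173 [-14.5   7.2  10. ] 19.055144250919508
0.5683361198796004 [-14.7   7.6   9.4] 19.014438543271023
0.5683254280796336 [-14.1   8.4   9.1] 18.794245176753158
0.5683116646973321 [-14.6   8.1   9.2] 19.048545559974183
```

The tip has stopped at about 15 N, so this is either the buffer after the click or a block. I back off gently and see whether the tray follows.

Emit:
jog_arm --steps '[[[255,0.003,0,0,0,0,0],[255,0.006,0,0,0,0,0],[255,0.009,0,0,0,0,0],[255,0.012,0,0,0,0,0],[255,0.012,0,0,0,0,0]]]'

```text
t: 19.1
eef_pos: [0.5633, -0.0697, 0.0218]
ee_rot: [-3.141, -0.003, 3.013]
force: [-6.3, 3.6, 0.8]
width: 0.0004
gripper_force: 3.4
```

Emit:
jog_arm --steps '[[[255,0.004,0,0,0,0,0],[255,0.008,0,0,0,0,0],[255,0.012,0,0,0,0,0],[255,0.016,0,0,0,0,0],[255,0.016,0,0,0,0,0]]]'

```text
t: 19.6
eef_pos: [0.5597, -0.0692, 0.0218]
ee_rot: [-3.141, -0.002, 3.013]
force: [-4.6, 3.2, -1.9]
width: 0.0007
gripper_force: 2.5
```

Emit:
jog_arm --steps '[[[255,0.006,0,0,0,0,0],[255,0.012,0,0,0,0,0],[255,0.018,0,0,0,0,0],[255,0.024,0,0,0,0,0],[255,0.024,0,0,0,0,0]]]'

```text
t: 20.1
eef_pos: [0.555, -0.0684, 0.0228]
ee_rot: [3.141, 0.001, 3.014]
force: [-0.3, 0.3, 0.5]
width: 0.0005
gripper_force: 0.0
```

The force is gone while the tray stays, so it is latched. I withdraw and rise.

Emit:
jog_arm --steps '[[[255,0.03,0,0,0,0,0],[255,0.08,0,0,0,0,0],[255,0.16,0,0,0,0,0],[255,0.24,0,0,0,0,0],[255,0.24,0,-0.1,0,0,0],[255,0.24,0,-0.25,0,0,0],[255,0.24,0,-0.4,0,0,0],[255,0.24,0,-0.4,0,0,0]]]'

```text
t: 20.9
eef_pos: [0.4973, -0.0603, 0.1275]
ee_rot: [3.139, 0.008, 3.015]
force: [-0.3, -0.8, 0.8]
width: 0.0006
gripper_force: 0.0
```

```bash
python3 - <<'E'
from h import *
grab('wrist');grab('scene','s9.png');s=arm.get_state();print(s['t'],s['eef_pos'],s['force'])
a=cv2.imread('pics/s0.png').astype(int);b=cv2.imread('pics/s9.png').astype(int)
d=(abs(a-b).sum(2)>90).astype('uint8')
# expected picture areas: dock and plate shut, plate if out, turquoise/small/bystanders
D=np.array([np.cos(.1275),-np.sin(.1275)]);p=np.array([.5311,-.0654])
for n,q,z in[('plate shut',p+(.098-.057)*D,.046),('plate out',p-.057*D,.046),('key',[.5955,-.1285],.064)]:
  u,v=w2px('s9.png',[*q,z]).round().astype(int);print(n,u,v,'changed px',d[v-6:v+7,u-6:u+7].sum(),'was',a[v,u],'now',b[v,u])
n,_,st,_=cv2.connectedComponentsWithStats(cv2.morphologyEx(d,cv2.MORPH_CLOSE,np.ones((5,5),np.uint8)))
print([list(map(int,x)) for x in st[1:] if x[4]>25])
E
```

```text
21.0 [ 0.49478197 -0.06051862  0.12351491] [ 0.1807159   0.05199701 -0.71328628]
plate shut 296 227 changed px 0 was [34 38 39] now [35 39 37]
plate out 328 217 changed px 41 was [132 141 140] now [118 132 145]
key 276 215 changed px 0 was [  0  53 140] now [  0  61 153]
[[259, 0, 36, 64, 910], [302, 0, 76, 48, 1771], [379, 0, 60, 80, 2548], [423, 0, 68, 148, 3906], [440, 0, 126, 169, 6241], [247, 45, 16, 17, 170], [282, 96, 143, 100, 4887], [438, 108, 8, 9, 34], [488, 176, 12, 7, 56], [275, 180, 25, 18, 269], [319, 187, 297, 98, 9872]]
```

The plate and the key look just as they did when shut at the start. The module's place on the table is empty, and the arm is clear at 0 N.

```bash
python3 -c "
from station import arm
print(arm.job_done())"
```

```text
the job is handed in; nothing more can be done
None
```

The job is handed in at about 21 s on the robot's clock: the blue drive module is flat in the tray, contacts to the dock, and the tray is pushed in and stays shut (highest force I read was about 19 N; I did not see the click itself).

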